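# Wedge the cover off a lamp driver housing, evenly

## Task

Take the yellow wedge out of its stand and use it, not the fingers, to part the press-fit white cover from the grey half of the lamp driver housing. Work it blade down into the seam from alternating ends (part way in at one end, fully in at the other, then fully in at the first), so that the cover comes away evenly and is never cocked by more than about 5 degrees. Leave the wedge standing fully in the seam, let go, and leave the red scraper in its stand.

Things in the scene. Friction and masses are not known exactly. Their poses are not given: they have to be found in the camera images.
- housing: Grey fixed half, top 85 mm above origin; origin at bench height under the seam's middle. y along the 170 mm seam, x across it towards the cover. Seam mouth: V groove (orange slope) 20 mm wide on top, closing to the shut seam 16 mm down; clear below that to 12 mm above the bench. A fixed black bridge (44 mm along y, 14 mm above top) covers the middle: wedge spots are y = +58 and -58 mm.
- cover: White half, 50 x 170 mm, same height. Origin and axes as the housing's when shut; x in its frame = mean gap, up to 1.7 mm at the start. Slides level, stays where pushed. A wedge at one end (5 to 20 N down) swings that end out about a pivot 70 mm beyond the middle; the other end stays put. Tip 29 mm below the top (7 mm of blade in the seam) cocks it about 3 degrees; all of the blade, 6 or more.
- wedge_mid (a point): Yellow wedge blade down in a stand 70 mm tall. Point: centre of its handle, 34 (x) x 44 (y) x 50 mm tall; grip across x. Shoulder 25 mm below the point rests on the stand; then the blade, 60 mm long, 30 wide (y), 22 thick (x) tapering to 3 at the tip. Set x across the seam. It shifts to the cover's side by half its thickness as it sinks. Fully in: shoulder under 10 mm above the housing top.
- scraper_mid (a point): Red-handled scraper, a bystander in an equal stand; same handle, but its flat steel blade is only 3 mm thick and cannot part the seam. Point: centre of its handle. A loose tin, 64 mm across and 70 mm tall, also stands near.
Mind the look-alikes: they are no part of the job. Of the things like the part that bears wedge_mid, leave any that is green; of the rest the larger one is meant.

How it is judged:
At the end, for the whole second after the job is handed in: The cover stands off the grey half by more than 12 mm on average and is parallel to it within about 3 degrees; the wedge stands upright (within 15 degrees) in the seam, its shoulder within 17 mm of the housing top, let go (x of cover in the frame of housing above 0.012 m and angle between the y axis of cover and the y axis of housing, either way round below 0.055 rad and angle between wedge_mid's own z axis and vertical below 0.26 rad and z of wedge_mid in the frame of housing between 0.095 and 0.127 m and x of wedge_mid in the frame of housing between -0.015 and 0.035 m and y of wedge_mid in the frame of housing between -0.085 and 0.085 m); the robot touches nothing.
It fails at once if the cover is cocked by more than about 5 degrees (angle between the y axis of cover and the y axis of housing, either way round above 0.09 rad).
It fails at once if the fingers push the cover (contact force between the fingers and cover above 3 N).
It fails at once if the scraper is taken or knocked out of its place (distance of scraper_mid from where it was at the start of the episode above 0.03 m).
It also fails if it takes over 45 s, if anything falls off the work surface, if the arm or the gripper's body presses on something with over 40 N, if the wrist force passes 120 N, or if a joint passes its speed limit or range.

## Robot

A 7-joint arm with a two-finger parallel gripper is mounted at the origin on the work surface. World frame = base frame: x ahead of the robot, y to its left, z up, the work surface at z = 0. Lengths are in m, angles in rad, forces in N, time in s.
With the tool pointing down it reaches from about 0.425 to 0.825 m from the base axis. Payload 3.6 kg.
Tool frame: the origin (TCP) lies midway between the tips of the shut fingers; the grasp point (between the pads) lies 19 mm behind it; z points along the fingers, x is the direction in which the jaws open and shut, and the axes are right-handed (so a half turn about z gives the same grasp; the last joint's range is limited). The gripper opens to 93 mm and grips with 3 to 60 N. Pads are 15 mm wide; open, the fingers measure 128 mm over their backs; the gripper's body (75 mm by 188 mm) begins 65 mm behind the grasp point.
Start: joints at [1.19, 0.615, -0.013, 1.423, 0.008, 1.103, -0.04], TCP at [0.225, -0.61, 0.219] pointing down, gripper open.
Joint ranges: [-3.12, 3.12], [-0.3, 2.06], [-1.34, 1.32], [0.26, 2.42], [-1.36, 4.5], [0.01, 1.98], [-2.84, 2.84]. Speed limits (rad/s): [2.79, 2.79, 3.14, 3.14, 3.14, 3.14, 3.14].

## Interface

Orientations are given as a unit quaternion [x, y, z, w].
In Python, from plant import robot gives the robot as it stands.
- The arm moves only by the tool move_arm, never from a script. Its argument "motion" is text: rows parted by semicolons, each of 6 numbers parted by spaces: the shift along the tool's x, y, z in cm, then the turn, a rotation vector about the tool's x, y, z in rad. A call has 1 to 5 rows; each row shifts and turns the commanded pose from where the row before left it, along the tool's axes as they then stand; what a row does not reach is not made up. A row lasts 1/10 s, in which the tool goes at most 50 mm and 8.59 degrees, less where a joint would pass 70% of its speed; a pose out of reach is approached as far as the arm can. A call is refused whole if a number of a shift passes 5 or a number of a turn 0.15, either way. A call with a gripper value outside its range is refused whole. "hand" is the closure, from -1 (fully open) to 1 (shut), set as the call begins (left out, the last holds). The fingers move at their own pace and stop on an object; "squeeze" is the grip in N (left out, the last holds). Time passes only in rows, so rows that do not move let the fingers close. It gives the time, the measured TCP pose, the force and the opening at its end, in the units of the state.
- robot.get_state(): the state, without advancing time (a new reading comes with each control period).
- robot.capture(name): name is "side" or "top"; returns the picture (420x560x3 uint8, red, green, blue); there is no depth.
- robot.calibration(name): a dict with "fx", "fy", "cx", "cy" (pixels), "extrinsics" (4x4, takes a point from camera to world coordinates). Camera axes: x right, y down, z forward; pixel columns grow to the right and rows downward; lengths in m; the calibration is good to about 2 mm. A picture is of the moment at which its call begins. calibration takes no time and is no camera call.
- robot.hand_in(): hands the job in, once; it reports no verdict.
The state is a dict: "time": time; "joint_pos": joint angles; "qd": joint speeds; "tau": joint torques, N m; "position": TCP position; "eef_rot": TCP orientation; "contact_force": force on the tool from outside, world axes, zero at the start; "ft_torque": the same for the moment, N m; "grip_width": finger opening in m.
Only numpy, scipy, OpenCV 4.12 (cv2) and the standard library are available. Lean on these libraries where they do the work, as an engineer would, in place of code of your own. Each camera call takes 0.05 s, during which the arm holds its last target.

## Working session

There is one attempt and no reset: what is moved stays moved. The work goes in short steps, Python scripts to look and compute and a tool call to move; the robot and the scene stay as the last step left them, time stands still between calls to the robot, and variables do not carry over. Pictures are saved under pics/ and viewed, and the job is handed in when it is done.

Besides the shell and the picture viewer there is one more tool, called after "Request:" as a command line: name --argument value ..., lists and objects as JSON in quotes. move_arm: Moves the arm, as the interface text tells. Its arguments: {"type":"object","properties":{"motion":{"type":"string"},"hand":{"type":"number"},"squeeze":{"type":"number"}},"required":["motion"]}

```bash
mkdir -p pics; ls; python3 - <<'E'
from plant import robot
import cv2
s=robot.get_state();print({k:(s[k]) for k in ('time','position','eef_rot','contact_force','grip_width')})
for n in('side','top'):
    im=robot.capture(n);cv2.imwrite(f'pics/{n}0.png',im[:,:,::-1]);c=robot.calibration(n);print(n,c)
E
```

```text
pics
{'time': 0.0, 'position': array([ 0.22492041, -0.60903469,  0.21750013]), 'eef_rot': array([ 8.20523444e-01, -5.71611536e-01, -1.03084823e-03, -6.83177705e-04]), 'contact_force': array([-0.42916448,  0.38446065,  0.05331221]), 'grip_width': 0.09277300081897889}
side {'fx': 418.82669619820797, 'fy': 418.82669619820797, 'cx': 288.4593201911104, 'cy': 205.60865517799638, 'extrinsics': array([[-0.90410738, -0.27166931,  0.32982667,  0.22669442],
       [-0.42730205,  0.57782503, -0.69536407,  0.51786497],
       [-0.00167303, -0.7696194 , -0.63850073,  0.61493763],
       [ 0.        ,  0.        ,  0.        ,  1.        ]])}
top {'fx': 516.0164755420569, 'fy': 516.0164755420569, 'cx': 277.43702733821226, 'cy': 205.16579745395208, 'extrinsics': array([[-2.17995817e-02, -9.76966012e-01,  2.12278568e-01,
         2.64568265e-01],
       [-9.99762143e-01,  2.11622900e-02, -5.27400635e-03,
        -5.53961031e-02],
       [ 6.60224346e-04, -2.12343047e-01, -9.77194962e-01,
         1.10623210e+00],
       [ 0.00000000e+00,  0.00000000e+00,  0.00000000e+00,
         1.00000000e+00]])}
```

View pics/side0.png

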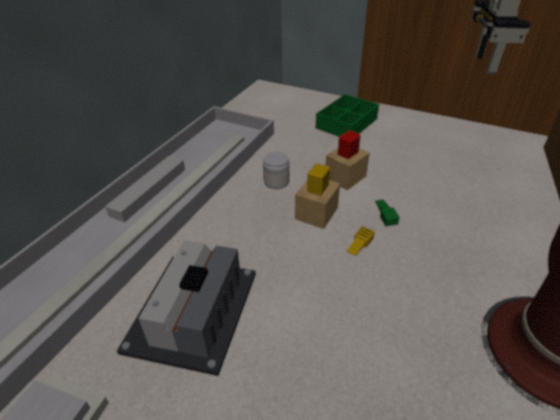

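View pics/top0.png

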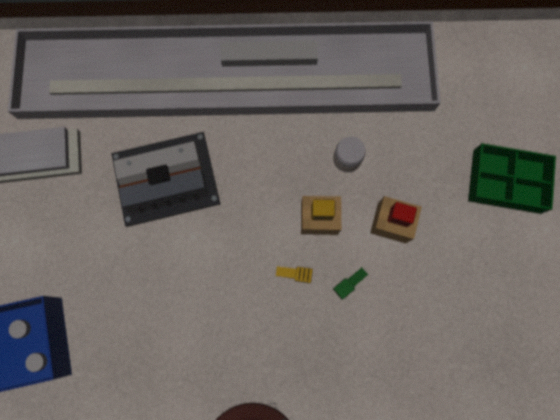

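```bash
cat > h.py <<'E'
import numpy as np,cv2
from plant import robot
def ray(n,px,z):
    c=robot.calibration(n);T=c['extrinsics']
    d=T[:3,:3]@np.array([(px[0]-c['cx'])/c['fx'],(px[1]-c['cy'])/c['fy'],1]);o=T[:3,3]
    return o+d*(z-o[2])/d[2]
def proj(n,P):
    c=robot.calibration(n);T=c['extrinsics']
    p=T[:3,:3].T@(np.asarray(P)-T[:3,3]);return np.array([c['fx']*p[0]/p[2]+c['cx'],c['fy']*p[1]/p[2]+c['cy']])
E
python3 - <<'E'
import cv2
a=cv2.imread('pics/top0.png')[125:230,105:225];b=cv2.imread('pics/top0.png')[185:245,290:430];c=cv2.imread('pics/side0.png')[120:370,110:380]
f=lambda i,k:cv2.convertScaleAbs(cv2.resize(i,None,fx=k,fy=k,interpolation=cv2.INTER_CUBIC),alpha=1.6)
cv2.imwrite('pics/a.png',f(a,5.5));cv2.imwrite('pics/b.png',f(b,5));cv2.imwrite('pics/c.png',f(c,2.2))
E
```

```text
(no output)
```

View pics/a.png

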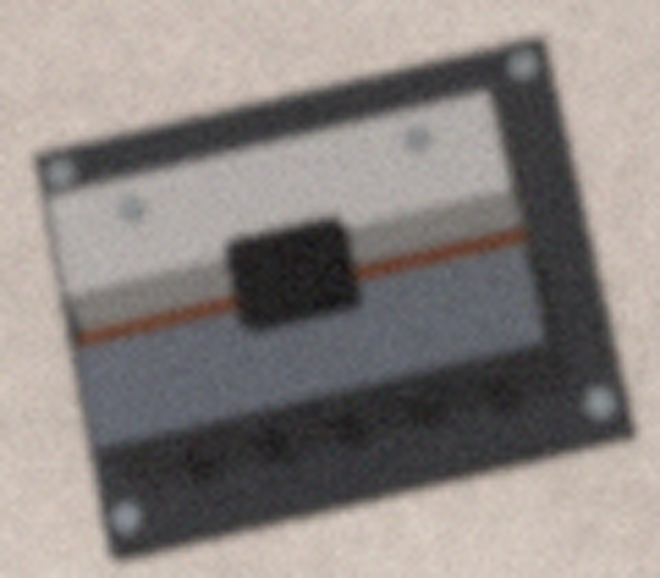

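View pics/b.png

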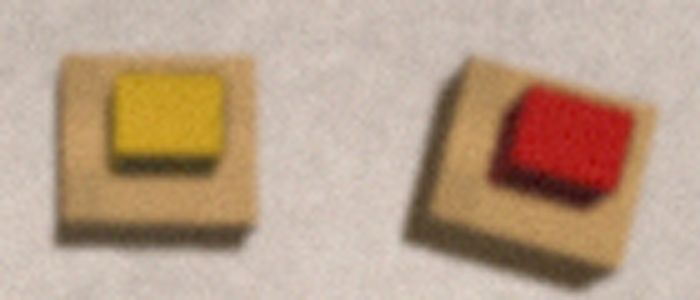

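View pics/c.png

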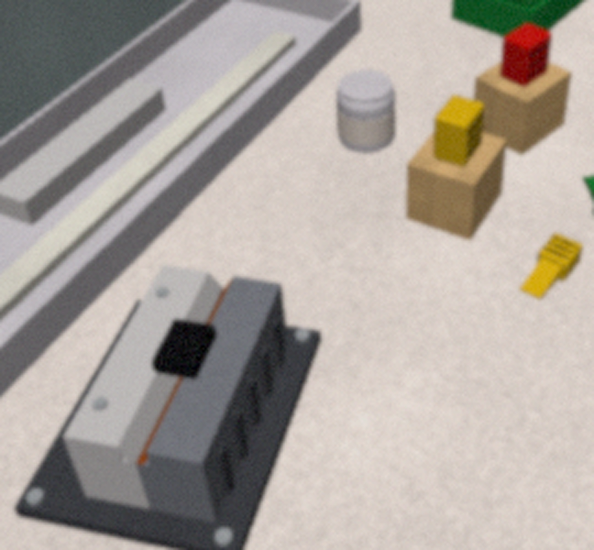

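```bash
python3 - <<'E'
from h import *
A=lambda u,v:(105+(u+.5)/5.5-.5,125+(v+.5)/5.5-.5)
pts=dict(cFL=(50,192),cFR=(493,90),gNL=(98,445),gNR=(545,342),gmL=(81,343),gmR=(526,241),cmL=(70,298),cmR=(508,193))
W={k:ray('top',A(*v),.085) for k,v in pts.items()}
for k,v in W.items():print(k,v.round(4))
b=np.mean([ray('top',A(*v),.099) for v in [(230,240),(342,218),(358,300),(245,328)]],0);print('bridge',b.round(4))
for a,c in [('cFL','cFR'),('gNL','gNR'),('gmL','gmR'),('cmL','cmR')]:
    d=W[a]-W[c];print(a,np.hypot(*d[:2]).round(4),np.arctan2(-d[0],d[1]).round(4),((W[a]+W[c])/2).round(4))
im=robot.capture('top');hsv=cv2.cvtColor(im,cv2.COLOR_RGB2HSV)
for nm,lo,hi in[('y',(20,150,120),(35,255,255)),('r',(0,170,130),(8,255,255))]:
    m=cv2.inRange(hsv,lo,hi)
    for c in cv2.findContours(m,0,2)[0]:
        if cv2.contourArea(c)<80: continue
        r=cv2.minAreaRect(c);q=cv2.boxPoints(r);w=np.array([ray('top',p,.12) for p in q])
        print(nm,r,w.mean(0).round(4),[np.hypot(*(w[i]-w[i-1])[:2]).round(4) for i in (1,2)],(w[1]-w[0])[:2].round(4),(w[2]-w[1])[:2].round(4))
print('tin',ray('top',(350,145),.07))
# side view of wedge top
im=robot.capture('side');hsv=cv2.cvtColor(im,cv2.COLOR_RGB2HSV);print(hsv[170:200:3,318])
print(proj('side',[.4,0,.12]))
E
```

```text
cFL [0.5902 0.275  0.085 ]
cFR [0.6269 0.1093 0.085 ]
gNL [0.4925 0.2529 0.085 ]
gNR [0.5281 0.0887 0.085 ]
gmL [0.5314 0.2608 0.085 ]
gmR [0.5672 0.0962 0.085 ]
cmL [0.5488 0.2657 0.085 ]
cmR [0.5861 0.1031 0.085 ]
bridge [0.5533 0.1794 0.099 ]
cFL 0.1697 0.218 [0.6085 0.1921 0.085 ]
gNL 0.168 0.2133 [0.5103 0.1708 0.085 ]
gmL 0.1685 0.214 [0.5493 0.1785 0.085 ]
cmL 0.1668 0.2255 [0.5674 0.1844 0.085 ]
y ((287.2965393066406, 272.9586486816406), (21.139928817749023, 11.039740562438965), 3.3664608001708984) [ 0.3465 -0.0766  0.12  ] [np.float64(0.0209), np.float64(0.0403)] [ 0.0208 -0.0017] [-0.0032 -0.0402]
y ((323.5, 207.5), (13.0, 19.0), 90.0) [ 0.4722 -0.1506  0.12  ] [np.float64(0.0372), np.float64(0.026)] [-0.0008 -0.0372] [-0.026   0.0012]
tin [ 0.61615514 -0.21679134  0.07      ]
[[ 23 222 130]
 [ 24 237 129]
 [ 24 244 119]
 [ 23 230  92]
 [ 23 238  89]
 [ 24 227  90]
 [ 24 255  86]
 [ 23 230  91]
 [ 22 180  95]
 [ 18 111 120]]
[325.82840703 225.36897579]
```

```bash
cat >> h.py <<'E'
from scipy.spatial.transform import Rotation as R
def plan(target,yaw,n,start=None):
    """rows cm/rad to go to target (TCP), tool down with tool x at world yaw"""
    s=robot.get_state();p=np.array(s['position']);r=R.from_quat(s['eef_rot'])
    yx=np.array([np.cos(yaw),np.sin(yaw),0]);z=np.array([0,0,-1.]);rt=R.from_matrix(np.c_[yx,np.cross(z,yx),z])
    rv=(r.inv()*rt).as_rotvec()
    for i in range(n):
        d=r.inv().apply((np.array(target)-p)/n)*100
        print(*d.round(2),*(rv/n).round(3),sep=' ')
        r=r*R.from_rotvec(rv/n)
def st():
    s=robot.get_state();print('t',s['time'],'p',np.round(s['position'],4),'F',np.round(s['contact_force'],1),'g',round(float(s['grip_width']),4))
    x=R.from_quat(s['eef_rot']).as_matrix();print('yaw',np.arctan2(x[1,0],x[0,0]).round(4),'z',x[:,2].round(4))
E
python3 -c "
from h import *
plan([.4722,-.1506,.2],-.02,11)"
```

```text
-3.13 -3.55 0.17 -0.0 0.0 -0.109
-2.73 -3.87 0.17 -0.0 0.0 -0.109
-2.29 -4.15 0.17 -0.0 0.0 -0.109
-1.83 -4.37 0.17 -0.0 0.0 -0.109
-1.34 -4.54 0.17 -0.0 0.0 -0.109
-0.84 -4.66 0.16 -0.0 0.0 -0.109
-0.33 -4.73 0.16 -0.0 0.0 -0.109
0.18 -4.73 0.16 -0.0 0.0 -0.109
0.7 -4.69 0.16 -0.0 0.0 -0.109
1.2 -4.58 0.16 -0.0 0.0 -0.109
1.69 -4.42 0.16 -0.0 0.0 -0.109
```

Request:
move_arm --motion "-3.1 -3.6 0.2 0 0 -0.11;-2.7 -3.9 0.2 0 0 -0.11;-2.3 -4.1 0.2 0 0 -0.11;-1.8 -4.4 0.2 0 0 -0.11;-1.3 -4.5 0.2 0 0 -0.11" --hand -1

```text
time: 0.7
position: [0.3387, -0.4002, 0.2087]
eef_rot: [0.946, -0.325, 0.0, -0.0]
contact_force: [0.1, -0.0, 0.8]
grip_width: 0.0933
```

Request:
move_arm --motion "-0.8 -4.6 0.2 0 0 -0.11;-0.3 -4.7 0.2 0 0 -0.11;0.2 -4.7 0.2 0 0 -0.11;0.7 -4.7 0.2 0 0 -0.11;1.2 -4.6 0.2 0 0 -0.11"

```text
time: 1.2
position: [0.4494, -0.1922, 0.1988]
eef_rot: [0.998, -0.056, 0.0, 0.0]
contact_force: [0.5, -0.8, 0.6]
grip_width: 0.0927
```

```bash
python3 -c "
from h import *
st();plan([.4722,-.1506,.15],-.02,2)"
```

```text
t 1.2 p [ 0.4494 -0.1922  0.1988] F [ 0.5 -0.8  0.6] g 0.0927
yaw -0.1129 z [ 4.e-04 -4.e-04 -1.e+00]
0.9 -2.2 2.44 0.0 -0.0 -0.046
1.0 -2.15 2.44 0.0 -0.0 -0.046
```

Request:
move_arm --motion "0.9 -2.2 2.0 0 0 -0.046;1.0 -2.1 2.0 0 0 -0.046;0 0 0 0 0 0"

```text
time: 1.5
position: [0.4716, -0.1487, 0.1568]
eef_rot: [1.0, -0.009, -0.002, -0.002]
contact_force: [-0.0, -0.2, 0.7]
grip_width: 0.0931
```

```bash
python3 -c "
from h import *
st()
i=robot.capture('side')[120:250,230:400];cv2.imwrite('pics/s1.png',cv2.resize(i,None,fx=4,fy=4,interpolation=2)[:,:,::-1])"
```

```text
t 1.5 p [ 0.4716 -0.1487  0.1568] F [-0.  -0.2  0.7] g 0.0931
yaw -0.0181 z [-0.0034  0.0036 -1.    ]
```

View pics/s1.png

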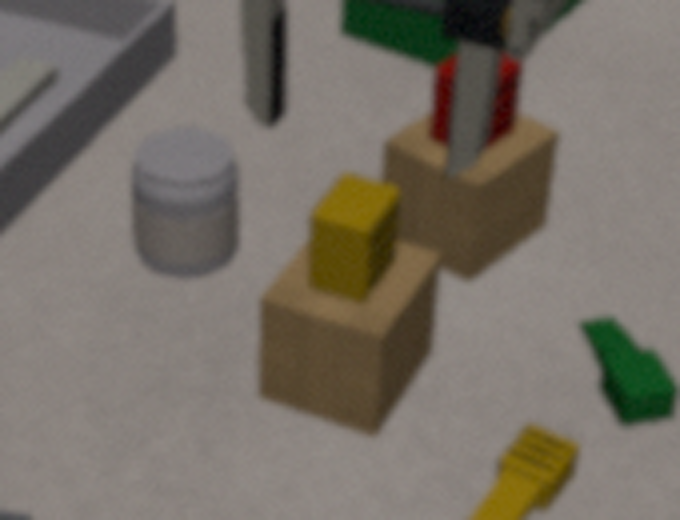

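```bash
python3 -c "
from h import *
for u,v in[(352,172),(402,188),(312,218),(366,232)]:print(ray('side',(230+u/4-.4,120+v/4-.4),.12).round(4))
plan([.472,-.1506,.082],-.02,2)"
```

```text
[ 0.4875 -0.1759  0.12  ]
[ 0.4582 -0.1732  0.12  ]
[ 0.49   -0.1285  0.12  ]
[ 0.4606 -0.1289  0.12  ]
0.04 -0.03 3.79 -0.001 0.001 -0.001
0.04 -0.03 3.79 -0.001 0.001 -0.001
```

Request:
move_arm --motion "0.05 0 2.5 0 0 0;0.05 0 2.5 0 0 0;0 0 2.5 0 0 0;0 0 0 0 0 0"

```text
time: 1.95
position: [0.4703, -0.1545, 0.082]
eef_rot: [1.0, -0.014, -0.003, 0.0]
contact_force: [0.6, -0.1, 0.1]
grip_width: 0.093
```

Request:
move_arm --motion "0 0 0 0 0 0;0 0 0 0 0 0;0 0 0 0 0 0;0 0 0 0 0 0;0 0 0 0 0 0" --hand 1 --squeeze 50

```text
time: 2.45
position: [0.473, -0.1529, 0.0843]
eef_rot: [1.0, -0.012, 0.001, 0.0]
contact_force: [-1.0, -0.0, -0.1]
grip_width: 0.0572
```

```bash
python3 -c "
from h import *
st()"
```

```text
t 2.45 p [ 0.473  -0.1529  0.0843] F [-1.  -0.  -0.1] g 0.0572
yaw -0.025 z [ 1.1e-03 -4.0e-04 -1.0e+00]
```

Request:
move_arm --motion "0 0 0 0 0 0;0 0 0 0 0 0;0 0 0 0 0 0;0 0 0 0 0 0;0 0 0 0 0 0"

```text
time: 2.95
position: [0.473, -0.1527, 0.0837]
eef_rot: [1.0, -0.012, 0.0, -0.0]
contact_force: [0.3, -1.0, 0.4]
grip_width: 0.0339
```

Request:
move_arm --motion "0 0 0 0 0 0;0 0 0 0 0 0;0 0 0 0 0 0"

```text
time: 3.25
position: [0.4729, -0.1527, 0.0837]
eef_rot: [1.0, -0.012, 0.0, -0.0]
contact_force: [0.1, 0.0, -0.6]
grip_width: 0.0337
```

```bash
python3 -c "
from h import *
st();st()"
```

```text
t 3.25 p [ 0.4729 -0.1527  0.0837] F [ 0.1  0.  -0.6] g 0.0337
yaw -0.0249 z [ 4.e-04  0.e+00 -1.e+00]
t 3.25 p [ 0.4729 -0.1527  0.0837] F [ 0.1  0.  -0.6] g 0.0337
yaw -0.0249 z [ 4.e-04  0.e+00 -1.e+00]
```

Request:
move_arm --motion "0 0 -2 0 0 0;0 0 -2.5 0 0 0;0 0 -2.5 0 0 0;0 0 -2.5 0 0 0;0 0 -2.5 0 0 0"

```text
time: 3.75
position: [0.4717, -0.1527, 0.2042]
eef_rot: [1.0, -0.013, -0.001, -0.0]
contact_force: [0.3, -0.1, -0.4]
grip_width: 0.0336
```

```bash
python3 -c "
from h import *
st();plan([.5727,.1252,.205],.215,7)
i=robot.capture('side')[100:250,230:400];cv2.imwrite('pics/s2.png',cv2.resize(i,None,fx=4,fy=4,interpolation=2)[:,:,::-1])"
```

```text
t 3.75 p [ 0.4717 -0.1527  0.2042] F [ 0.3 -0.1 -0.4] g 0.0336
yaw -0.0251 z [-2.e-03  4.e-04 -1.e+00]
1.34 -4.01 -0.01 -0.0 0.0 -0.034
1.48 -3.96 -0.01 -0.0 0.0 -0.034
1.61 -3.9 -0.01 -0.0 0.0 -0.034
1.75 -3.85 -0.01 -0.0 0.0 -0.034
1.88 -3.78 -0.01 -0.0 0.0 -0.034
2.01 -3.72 -0.01 -0.0 0.0 -0.034
2.13 -3.65 -0.01 -0.0 0.0 -0.034
```

View pics/s2.png

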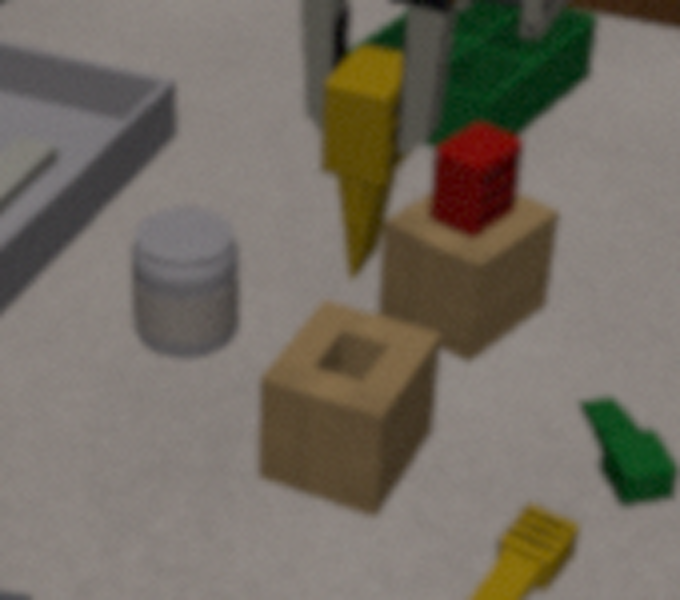

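Request:
move_arm --motion "1.4 -4 -0.2 0 0 -0.034;1.5 -4 0 0 0 -0.034;1.6 -3.9 0 0 0 -0.034;1.8 -3.9 0 0 0 -0.034;1.9 -3.8 0 0 0 -0.034"

```text
time: 4.3
position: [0.546, 0.048, 0.2048]
eef_rot: [0.997, 0.073, -0.001, 0.0]
contact_force: [-0.7, 0.5, -1.2]
grip_width: 0.0336
```

Request:
move_arm --motion "2.0 -3.7 0 0 0 -0.034;1.9 -3.4 0 0 0 -0.034;0 0 0 0 0 0;0 0 0 0 0 0"

```text
time: 4.7
position: [0.5725, 0.1238, 0.2045]
eef_rot: [0.994, 0.107, -0.001, 0.0]
contact_force: [0.2, -0.7, -1.1]
grip_width: 0.034
```

```bash
cat >> h.py <<'E'
O=np.array([.5588,.1815,0]);TH=.215
def hs(off=.0113):
    "wedge in housing frame"
    s=robot.get_state();p=np.array(s['position'])-O;M=R.from_euler('z',TH).inv()
    q=M.apply(p);f=M.apply(s['contact_force']);d=85-(s['position'][2]+off-.085)*1000
    x=R.from_quat(s['eef_rot']).as_matrix()
    print('t %.2f house x %.1f y %.1f depth %.1f'%(s['time'],q[0]*1e3,q[1]*1e3,d),'F',f.round(1),'yawrel',round(np.arctan2(x[1,0],x[0,0])-TH,4),'z',x[:,2].round(4),'g',round(float(s['grip_width']),4))
E
python3 -c "
from h import *
st();hs();plan([.5727,.1252,.19],.215,1)
i=robot.capture('side')[200:380,100:290];cv2.imwrite('pics/s3.png',cv2.resize(i,None,fx=3.2,fy=3.2,interpolation=2)[:,:,::-1])
i=robot.capture('top')[100:240,90:280];cv2.imwrite('pics/t3.png',cv2.resize(i,None,fx=4,fy=4,interpolation=2)[:,:,::-1])"
```

```text
t 4.7 p [0.5725 0.1238 0.2045] F [ 0.2 -0.7 -1.1] g 0.034
yaw 0.2152 z [-2.4e-03 -8.0e-04 -1.0e+00]
t 4.70 house x 1.1 y -59.3 depth -45.8 F [ 0.1 -0.7 -1.1] yawrel 0.0002 z [-2.4e-03 -8.0e-04 -1.0e+00] g 0.034
0.05 -0.14 1.45 0.0 0.003 0.0
```

View pics/s3.png

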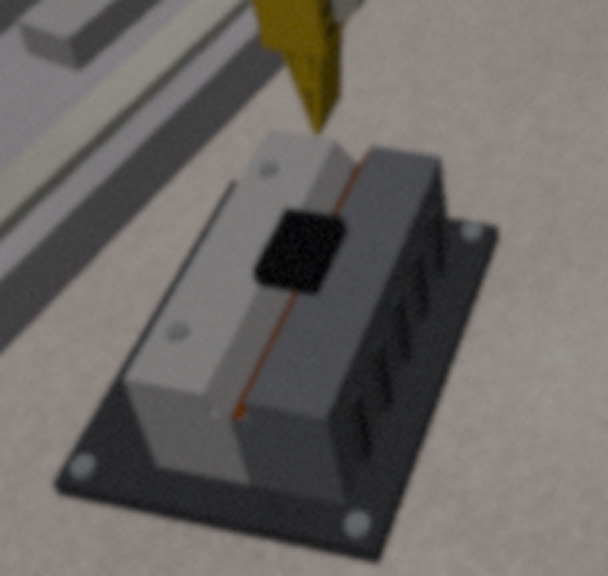

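View pics/t3.png

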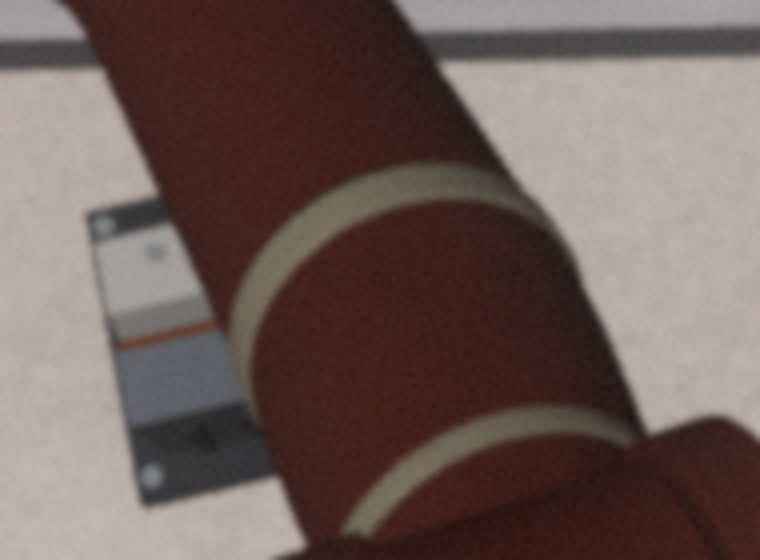

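```bash
python3 -c "
from h import *
M=R.from_euler('z',TH).inv()
for nm,u,v,z in[('greymouthL',244,404,.085),('greymouthR',373,148,.085),('greyoutL',327,416,.085),('greyoutR',440,158,.085),('covmouthL',207,394,.085),('covmouthR',335,141,.085),('covoutL',124,378,.085),('covoutR',270,130,.085),('tip',318,133,.1308)]:
  print(nm,(M.apply(ray('side',(100+u/3.2-.35,200+v/3.2-.35),z)-O)*1e3).round(1))
"
```

```text
greymouthL [-9.1 84.5 85. ]
greymouthR [ -8.4 -85.   85. ]
greyoutL [-48.7  82.   85. ]
greyoutR [-47.1 -85.9  85. ]
covmouthL [ 9.9 83.3 85. ]
covmouthR [ 14.2 -85.4  85. ]
covoutL [51.8 83.9 85. ]
covoutR [ 53.2 -85.5  85. ]
tip [  1.8 -47.  130.8]
```

Request:
move_arm --motion "0.1 0 2 0 0.002 0;0 0 1.8 0 0 0;0 0 1.5 0 0 0;0 0 0 0 0 0;0 0 0 0 0 0"

```text
time: 5.3
position: [0.5745, 0.1218, 0.1528]
eef_rot: [0.994, 0.105, 0.001, 0.0]
contact_force: [-0.1, 0.2, 0.3]
grip_width: 0.0339
```

```bash
python3 -c "
from h import *
hs()"
```

```text
t 5.30 house x 2.6 y -61.6 depth 5.9 F [-0.   0.3  0.3] yawrel -0.0042 z [ 1.7e-03 -3.0e-04 -1.0e+00] g 0.0339
```

Request:
move_arm --motion "0 -0.2 0.5 0 0 0.004;0 0 0.5 0 0 0;0 0 0.3 0 0 0;0 0 0 0 0 0"

```text
time: 5.7
position: [0.5744, 0.1256, 0.1404]
eef_rot: [0.995, 0.105, 0.002, -0.0]
contact_force: [-0.3, -0.9, 3.1]
grip_width: 0.0336
```

```bash
python3 -c "
from h import *
hs()
i=robot.capture('side')[200:380,100:290];cv2.imwrite('pics/s4.png',cv2.resize(i,None,fx=3.2,fy=3.2,interpolation=2)[:,:,::-1]);hs()"
```

```text
t 5.70 house x 3.3 y -57.9 depth 18.3 F [-0.5 -0.8  3.1] yawrel -0.0055 z [ 3.5e-03  7.0e-04 -1.0e+00] g 0.0336
t 5.75 house x 3.3 y -57.9 depth 18.3 F [-1.3 -0.3  3.5] yawrel -0.0056 z [ 3.4e-03  8.0e-04 -1.0e+00] g 0.0338
```

View pics/s4.png

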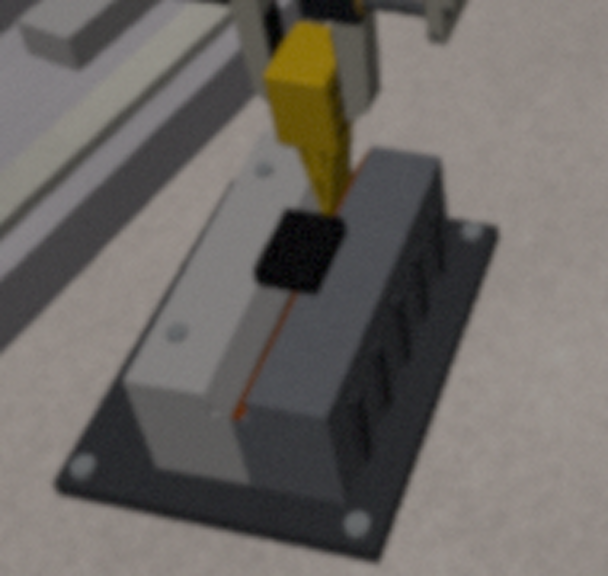

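Request:
move_arm --motion "-0.1 0 0 0 0 0;-0.1 0 0 0 0 0;0 0 0 0 0 0;0 0 0 0 0 0"

```text
time: 6.15
position: [0.574, 0.1255, 0.1404]
eef_rot: [0.995, 0.104, 0.003, -0.001]
contact_force: [4.3, 1.1, 1.5]
grip_width: 0.0338
```

```bash
python3 -c "
from h import *
hs()"
```

```text
t 6.15 house x 2.9 y -57.9 depth 18.3 F [4.4 0.1 1.5] yawrel -0.006 z [ 0.0064  0.0021 -1.    ] g 0.0338
```

Request:
move_arm --motion "0.1 0 0.3 0 0 0;0.1 0 0.3 0 0 0;0.05 0 0.3 0 0 0;0 0 0 0 0 0;0 0 0 0 0 0"

```text
time: 6.65
position: [0.5756, 0.1258, 0.1309]
eef_rot: [0.995, 0.104, 0.002, -0.001]
contact_force: [5.4, 1.1, 0.9]
grip_width: 0.0336
```

```bash
python3 -c "
from h import *
hs()"
```

```text
t 6.65 house x 4.6 y -58.0 depth 27.8 F [ 5.5 -0.1  0.9] yawrel -0.0059 z [ 0.0044  0.0015 -1.    ] g 0.0336
```

```bash
cat >> h.py <<'E'
def snap(n):
    i=robot.capture('side')[200:380,100:290];cv2.imwrite(f'pics/{n}.png',cv2.resize(i,None,fx=4,fy=4,interpolation=2)[:565,:,::-1])
E
python3 -c "
from h import *
snap('s5');hs()"
```

```text
t 6.70 house x 4.6 y -58.0 depth 27.8 F [ 5.2 -0.   0.5] yawrel -0.0059 z [ 0.0044  0.0015 -1.    ] g 0.0338
```

View pics/s5.png

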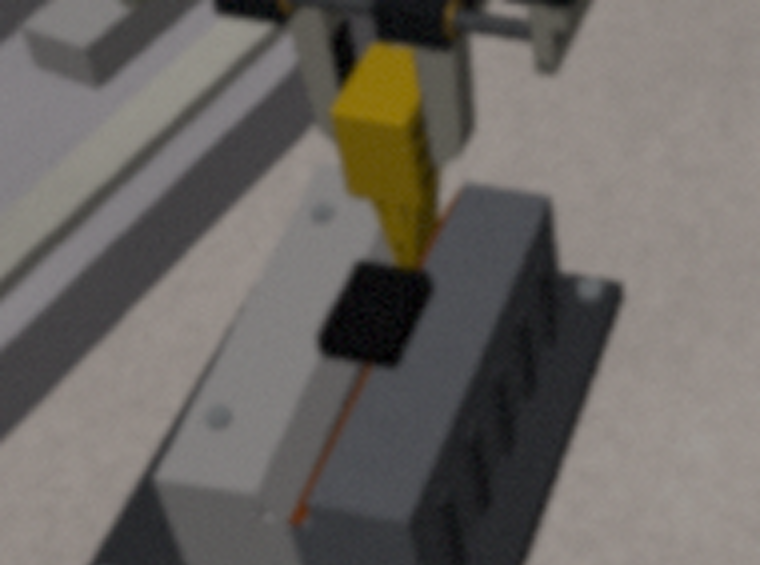

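```bash
cat >> h.py <<'E'
def screws(im,g=((183.4,252.8),(155,302.8)),r=11):
    gr=cv2.GaussianBlur(im.astype(np.float32).sum(2),(0,0),1.5);bg=cv2.GaussianBlur(im.astype(np.float32).sum(2),(0,0),6)
    M=R.from_euler('z',TH).inv();out=[]
    k=cv2.subtract(gr,bg)
    for u,v in g:
        u,v=int(round(u)),int(round(v));w=k[v-r:v+r+1,u-r:u+r+1]
        _,_,loc,_=cv2.minMaxLoc(w);a,b=loc
        c=np.clip(-w[max(b-3,0):b+4,max(a-3,0):a+4]-5,0,None);yy,xx=np.mgrid[max(b-3,0):max(b-3,0)+c.shape[0],max(a-3,0):max(a-3,0)+c.shape[1]]
        px=(u-r+(xx*c).sum()/c.sum(),v-r+(yy*c).sum()/c.sum())
        out.append(M.apply(ray('side',px,.085)-O)*1e3);print('px',np.round(px,1),'house',out[-1].round(1))
    d=out[1]-out[0];print('cock deg',np.degrees(np.arctan2(-d[0],d[1])).round(2))
    return out
E
python3 -c "
from h import *
screws(cv2.imread('pics/side0.png'));screws(robot.capture('side'),g=((180.5,253.3),(154.5,304)),r=6)"
```

```text
px [172.7 258.9] house [ 53.5 -38.7  85. ]
px [145.6 303.6] house [53.7 57.8 85. ]
cock deg -0.15
px [179.4 253.3] house [ 47.9 -53.6  85. ]
px [148.7 299.1] house [53.2 48.8 85. ]
cock deg -2.97
```

```bash
python3 -c "
from h import *
screws(cv2.imread('pics/side0.png'),r=4);screws(robot.capture('side'),g=((180.4,253),(154.3,304)),r=4)"
```

```text
px [183.  252.4] house [ 42.4 -56.9  85. ]
px [155.6 303.6] house [38.7 54.2 85. ]
cock deg 1.91
px [179.4 253.3] house [ 47.8 -53.5  85. ]
px [154.7 304.2] house [39.5 55.7 85. ]
cock deg 4.32
```

Request:
move_arm --motion "0 0 -1 0 0 0;0 0 -1.5 0 0 0;0 0 -1.5 0 0 0;0 0 -1.5 0 0 0;0 0 0 0 0 0"

```text
time: 7.3
position: [0.5723, 0.1249, 0.1856]
eef_rot: [0.995, 0.104, -0.001, 0.0]
contact_force: [0.7, -0.8, -1.3]
grip_width: 0.0336
```

```bash
python3 -c "
from h import *
hs();im=robot.capture('side');screws(im,g=((180.4,253),(154.3,304)),r=4)
plan([*(O+R.from_euler('z',TH).apply([.0028,.057,0]))[:2],.1988],TH,3)
snap('s6')"
```

```text
t 7.30 house x 1.1 y -58.2 depth -26.9 F [ 0.5 -0.9 -1.3] yawrel -0.0063 z [-0.0024 -0.001  -1.    ] g 0.0336
px [179.8 252.9] house [ 47.5 -54.6  85. ]
px [154.7 304.2] house [39.5 55.7 85. ]
cock deg 4.11
0.04 -3.85 -0.47 0.0 0.001 -0.002
0.05 -3.85 -0.47 0.0 0.001 -0.002
0.06 -3.85 -0.47 0.0 0.001 -0.002
```

View pics/s6.png

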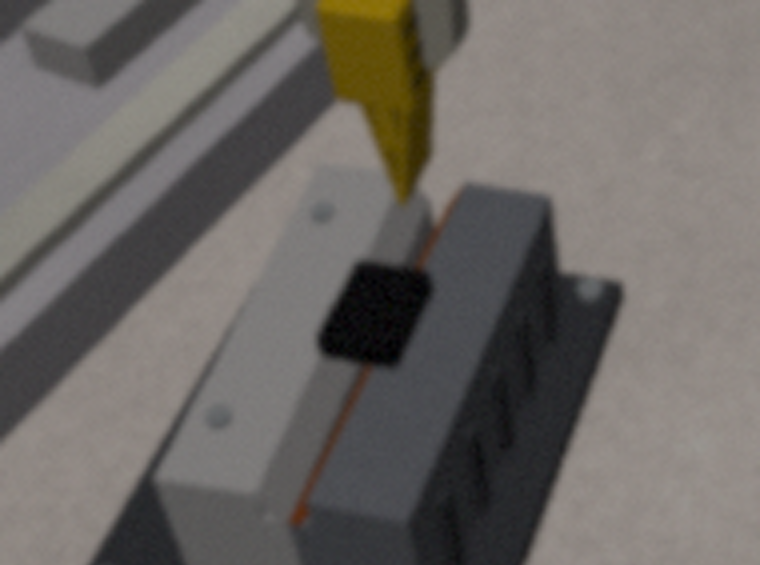

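Request:
move_arm --motion "0.05 -3.8 -0.5 0 0 0;0.05 -3.9 0 0 0 0;0.05 -3.9 0 0 0 0;0 0 0 0 0 0;0 0 0 0 0 0"

```text
time: 7.9
position: [0.5497, 0.2396, 0.1889]
eef_rot: [0.994, 0.106, -0.001, 0.001]
contact_force: [-0.0, 0.2, -0.8]
grip_width: 0.0337
```

```bash
python3 -c "
from h import *
hs();snap('s7')"
```

```text
t 7.90 house x 3.5 y 58.7 depth -30.2 F [ 0.   0.2 -0.8] yawrel -0.0029 z [-0.0025 -0.0018 -1.    ] g 0.0337
```

View pics/s7.png

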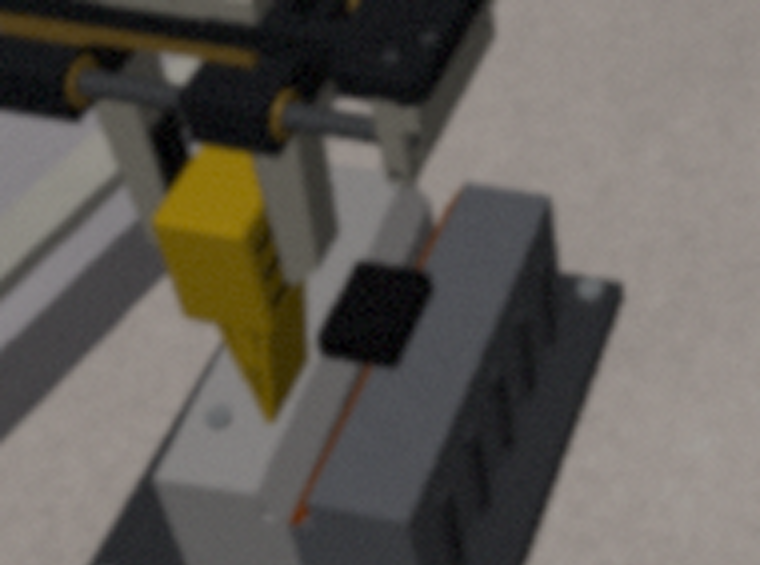

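Request:
move_arm --motion "-0.05 0 1.6 0 0.003 -0.003;0 0 1.3 0 0 0;0 0 1 0 0 0;0 0 0.7 0 0 0;0 0 0 0 0 0"

```text
time: 8.45
position: [0.5499, 0.2379, 0.1431]
eef_rot: [0.994, 0.106, 0.0, 0.001]
contact_force: [-2.9, -1.1, -0.8]
grip_width: 0.0338
```

```bash
python3 -c "
from h import *
hs()"
```

```text
t 8.45 house x 3.3 y 57.0 depth 15.6 F [-3.  -0.4 -0.8] yawrel -0.0033 z [ 2.0e-04 -1.4e-03 -1.0e+00] g 0.0338
```

Request:
move_arm --motion "-0.15 0 0.1 0 0 0;-0.05 0 0.2 0 0 0;0 0 0 0 0 0;0 0 0 0 0 0"

```text
time: 8.85
position: [0.5496, 0.2387, 0.1421]
eef_rot: [0.994, 0.106, 0.003, -0.0]
contact_force: [-2.1, -1.7, 2.2]
grip_width: 0.0339
```

```bash
python3 -c "
from h import *
hs()"
```

```text
t 8.85 house x 3.2 y 57.8 depth 16.6 F [-2.4 -1.2  2.2] yawrel -0.003 z [ 0.0053  0.001  -1.    ] g 0.0339
```

Request:
move_arm --motion "0 0 0.2 0 0 0;0 0 0.2 0 0 0;0 0 0 0 0 0;0 0 0 0 0 0"

```text
time: 9.25
position: [0.5495, 0.2391, 0.1372]
eef_rot: [0.994, 0.106, 0.002, -0.001]
contact_force: [-1.4, 0.4, -1.0]
grip_width: 0.0337
```

```bash
python3 -c "
from h import *
hs();snap('s8')"
```

```text
t 9.25 house x 3.2 y 58.3 depth 21.5 F [-1.3  0.7 -1. ] yawrel -0.0027 z [ 0.0045  0.0017 -1.    ] g 0.0337
```

View pics/s8.png

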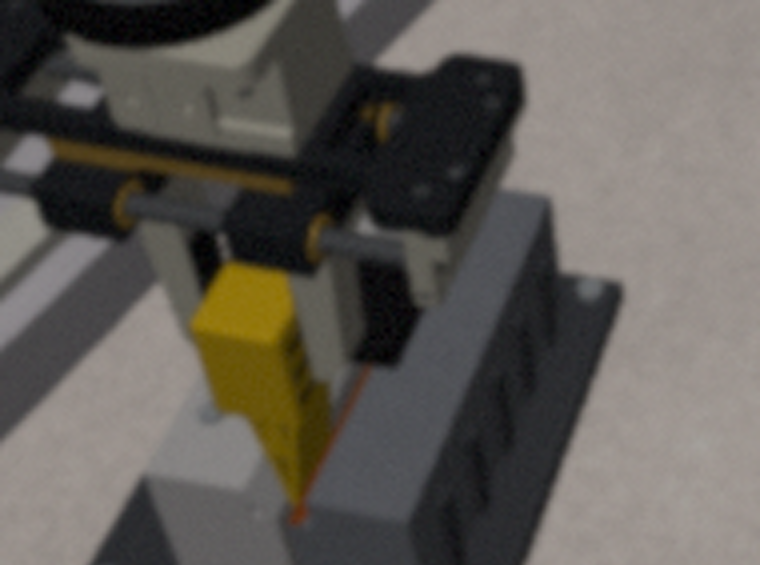

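Request:
move_arm --motion "0.04 0 0.3 0 0 0;0.05 0 0.3 0 0 0;0.05 0 0.3 0 0 0;0 0 0 0 0 0;0 0 0 0 0 0"

```text
time: 9.8
position: [0.5509, 0.2388, 0.1282]
eef_rot: [0.994, 0.106, 0.002, -0.0]
contact_force: [-1.5, 0.1, -1.1]
grip_width: 0.0335
```

```bash
python3 -c "
from h import *
hs()"
```

```text
t 9.80 house x 4.5 y 57.7 depth 30.5 F [-1.4  0.4 -1.1] yawrel -0.003 z [ 4.4e-03  8.0e-04 -1.0e+00] g 0.0335
```

Request:
move_arm --motion "0.04 0 0.3 0 0 0;0.05 0 0.3 0 0 0;0.05 0 0.3 0 0 0;0.04 0 0.25 0 0 0;0 0 0 0 0 0"

```text
time: 10.3
position: [0.5527, 0.2394, 0.1167]
eef_rot: [0.994, 0.106, 0.002, -0.0]
contact_force: [-2.2, -0.8, -2.2]
grip_width: 0.0337
```

```bash
python3 -c "
from h import *
hs();snap('s9')"
```

```text
t 10.30 house x 6.4 y 57.9 depth 42.0 F [-2.3 -0.3 -2.2] yawrel -0.003 z [ 0.0043  0.001  -1.    ] g 0.0337
```

View pics/s9.png

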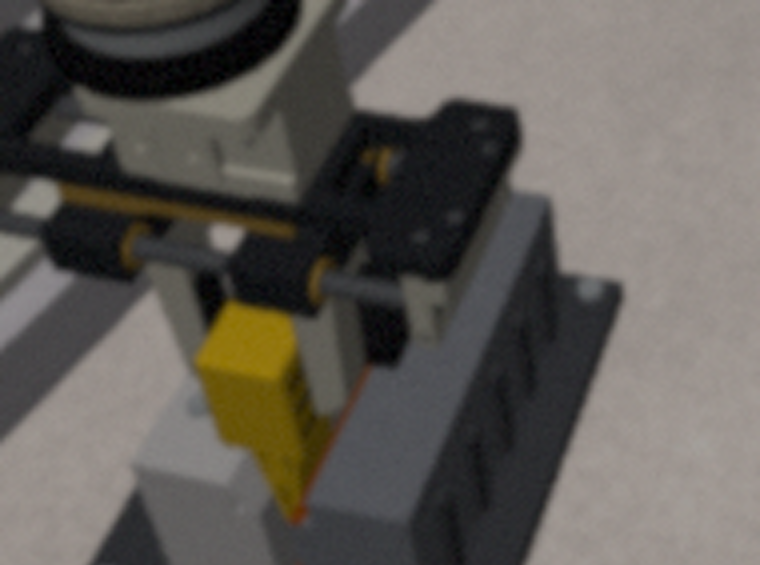

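Request:
move_arm --motion "0.04 0 0.3 0 0 0;0.05 0 0.3 0 0 0;0.05 0 0.35 0 0 0;0 0 0 0 0 0;0 0 0 0 0 0"

```text
time: 10.85
position: [0.5542, 0.2397, 0.1072]
eef_rot: [0.994, 0.106, 0.002, -0.0]
contact_force: [-2.1, 0.6, -1.8]
grip_width: 0.0338
```

```bash
python3 -c "
from h import *
hs();snap('s10')"
```

```text
t 10.85 house x 7.9 y 57.8 depth 51.5 F [-2.   1.1 -1.8] yawrel -0.003 z [ 0.0045  0.0011 -1.    ] g 0.0338
```

View pics/s10.png

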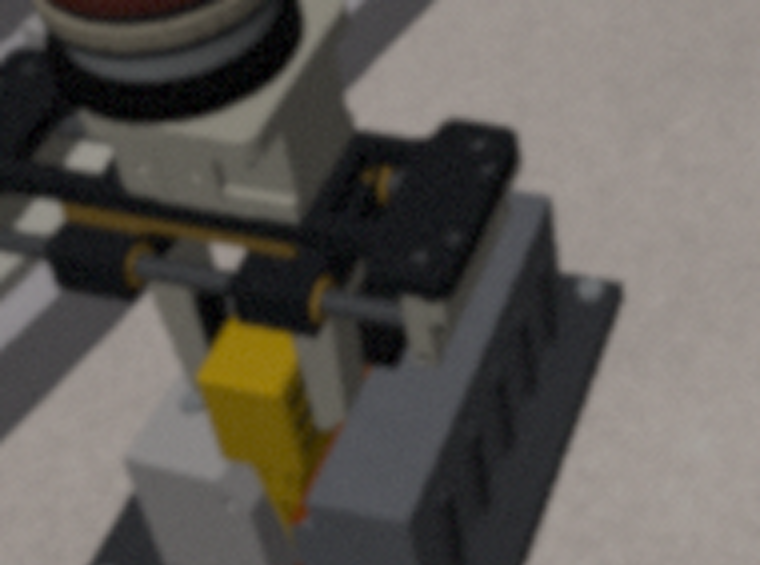

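Request:
move_arm --motion "-0.05 0 -1 0 0 0;0 0 -1.7 0 0 0;0 0 -1.7 0 0 0;0 0 -2 0 0 0;0 0 -1.8 0 0 0"

```text
time: 11.4
position: [0.5553, 0.2399, 0.1923]
eef_rot: [0.994, 0.106, 0.005, -0.001]
contact_force: [0.4, -0.0, -0.8]
grip_width: 0.034
```

```bash
python3 -c "
from h import *
hs();snap('s11')"
```

```text
t 11.40 house x 9.0 y 57.8 depth -33.6 F [ 0.4 -0.1 -0.8] yawrel -0.0033 z [ 0.0101  0.003  -0.9999] g 0.034
```

View pics/s11.png

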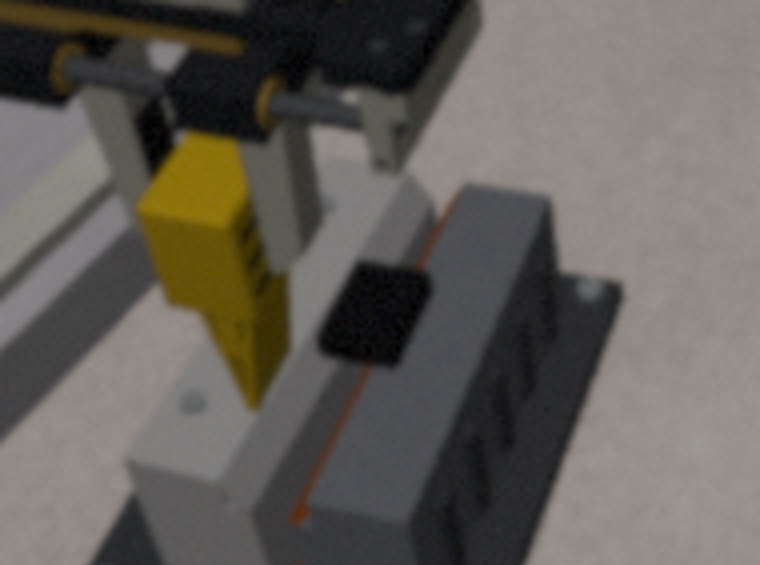

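Request:
move_arm --motion "-0.1 3.8 -0.3 0 0 0;-0.1 3.9 0 0 0 0;-0.1 3.9 0 0 0 0;0 0 0 0 0 0;0 0 0 0 0 0"

```text
time: 11.95
position: [0.5762, 0.124, 0.1932]
eef_rot: [0.995, 0.104, 0.004, -0.0]
contact_force: [-0.5, 1.1, -1.3]
grip_width: 0.0337
```

```bash
python3 -c "
from h import *
hs();snap('s12');screws(robot.capture('side'),g=((181,250),(147.8,299.5)),r=4)"
```

```text
t 11.95 house x 4.7 y -59.9 depth -34.5 F [-0.2  1.1 -1.3] yawrel -0.0064 z [ 0.0076  0.0014 -1.    ] g 0.0337
px [180.2 250.9] house [ 48.8 -59.2  85. ]
px [147.8 300.5] house [53.2 51.6 85. ]
cock deg -2.27
```

View pics/s12.png

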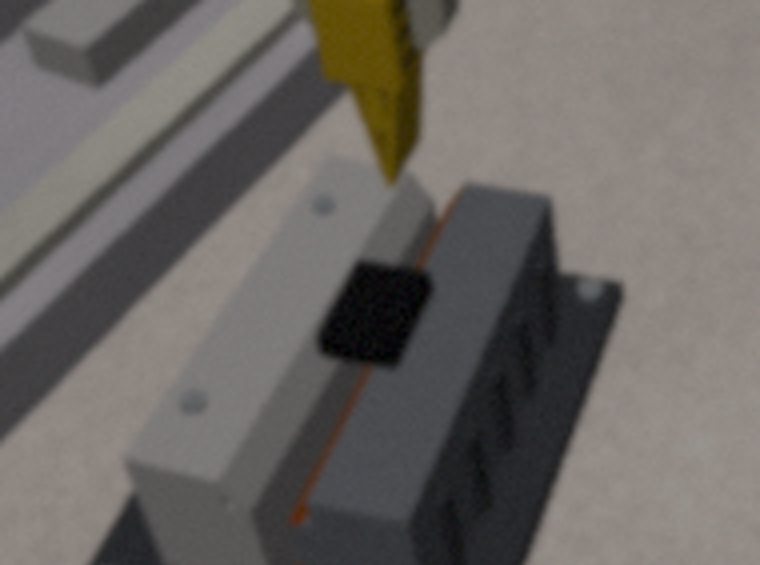

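Request:
move_arm --motion "-0.05 -0.15 1.8 0 -0.005 -0.005;0 0 1.8 0 0 0;0 0 1.5 0 0 0;0 0 0.8 0 0 0;0 0 0 0 0 0"

```text
time: 12.55
position: [0.5749, 0.1288, 0.1335]
eef_rot: [0.994, 0.109, 0.001, -0.001]
contact_force: [2.5, 0.4, -0.7]
grip_width: 0.0333
```

```bash
python3 -c "
from h import *
hs();snap('s13')"
```

```text
t 12.55 house x 4.5 y -55.0 depth 25.2 F [ 2.6 -0.1 -0.7] yawrel 0.0044 z [ 0.0019  0.0018 -1.    ] g 0.0333
```

View pics/s13.png

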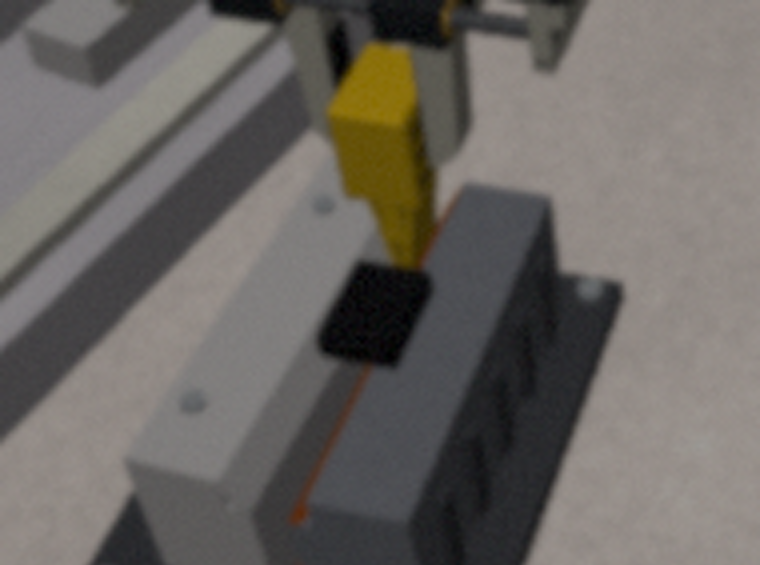

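Request:
move_arm --motion "0.05 0.1 0.3 0 0 0;0.05 0.1 0.4 0 0 0;0.05 0 0.4 0 0 0;0.05 0 0.3 0 0 0;0 0 0 0 0 0"

```text
time: 13.1
position: [0.5777, 0.1256, 0.12]
eef_rot: [0.994, 0.108, 0.001, -0.0]
contact_force: [2.7, 1.5, 1.0]
grip_width: 0.034
```

```bash
python3 -c "
from h import *
hs()"
```

```text
t 13.10 house x 6.5 y -58.6 depth 38.7 F [3.  0.9 1. ] yawrel 0.0019 z [ 2.7e-03  9.0e-04 -1.0e+00] g 0.034
```

Request:
move_arm --motion "0.05 0 0.35 0 0 0;0.05 0 0.4 0 0 0;0.05 0 0.4 0 0 0;0.06 0 0.4 0 0 0;0 0 0 0 0 0"

```text
time: 13.6
position: [0.5801, 0.1263, 0.1041]
eef_rot: [0.994, 0.108, 0.002, -0.001]
contact_force: [5.8, 1.3, 0.9]
grip_width: 0.0336
```

```bash
python3 -c "
from h import *
hs();snap('s14');screws(robot.capture('side'),g=((179,247),(147.8,299.5)),r=4)"
```

```text
t 13.60 house x 9.0 y -58.4 depth 54.6 F [6.  0.  0.9] yawrel 0.0023 z [ 0.0033  0.0014 -1.    ] g 0.0336
px [182.7 243.4] house [ 52.2 -77.4  85. ]
px [146.8 301.1] house [54.2 52.9 85. ]
cock deg -0.88
```

View pics/s14.png

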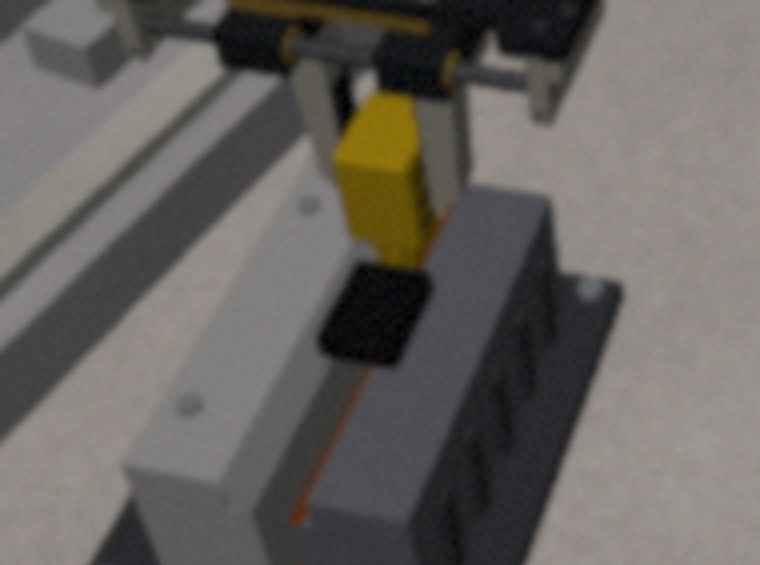

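Request:
move_arm --motion "0.15 0 0 0 0 0;0 0 0 0 0 0;0 0 0 0 0 0"

```text
time: 14.0
position: [0.5802, 0.1264, 0.1041]
eef_rot: [0.994, 0.108, 0.0, -0.0]
contact_force: [3.9, 1.2, 1.5]
grip_width: 0.034
```

```bash
python3 -c "
from h import *
hs();screws(robot.capture('side'),g=((176.6,250.3),(147,300.7)),r=4)"
```

```text
t 14.00 house x 9.1 y -58.4 depth 54.6 F [4.1 0.3 1.5] yawrel 0.0022 z [ 5.e-04  5.e-04 -1.e+00] g 0.034
px [175.9 251.4] house [ 55.6 -56.4  85. ]
px [146.8 301. ] house [54.2 52.8 85. ]
cock deg 0.71
```

Request:
move_arm --motion "0.1 0 0 0 0 0;0 0 0 0 0 0;0 0 0 0 0 0;0 0 0 0 0 0;0 0 0 0 0 0" --hand -0.2

```text
time: 14.55
position: [0.5802, 0.126, 0.1038]
eef_rot: [0.994, 0.108, -0.001, 0.0]
contact_force: [-0.8, 0.1, 0.2]
grip_width: 0.0556
```

Request:
move_arm --motion "0 0 0 0 0 0;0 0 0 0 0 0;0 0 0 0 0 0"

```text
time: 14.85
position: [0.5809, 0.1263, 0.1042]
eef_rot: [0.994, 0.108, -0.0, -0.0]
contact_force: [0.1, 0.2, 0.6]
grip_width: 0.056
```

```bash
python3 -c "
from h import *
hs();snap('s15')"
```

```text
t 14.85 house x 9.8 y -58.6 depth 54.5 F [0.2 0.2 0.6] yawrel 0.002 z [-1.e-04  0.e+00 -1.e+00] g 0.056
```

View pics/s15.png

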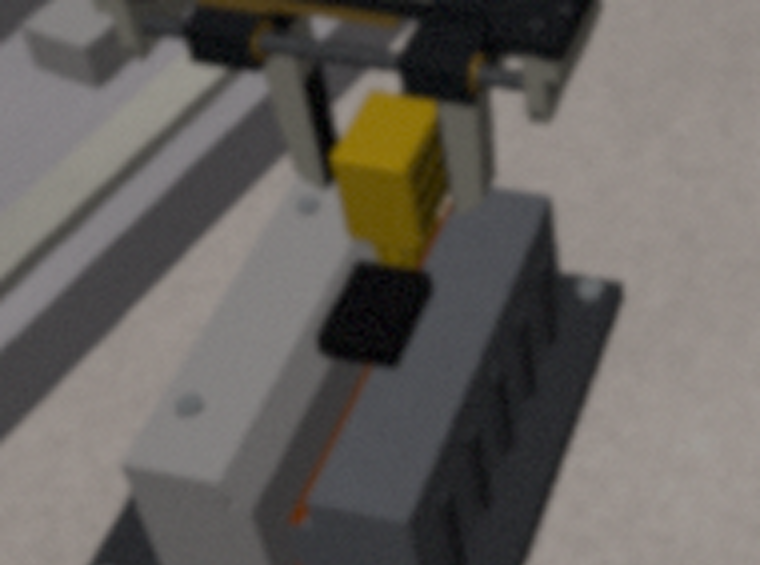

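Released; the wedge stands. Lift away straight up.

Request:
move_arm --motion "0 0 -1 0 0 0;0 0 -2.5 0 0 0;0 0 -3 0 0 0;0 0 -3 0 0 0;0 0 -3 0 0 0"

```text
time: 15.4
position: [0.5809, 0.1265, 0.2312]
eef_rot: [0.994, 0.108, 0.0, -0.0]
contact_force: [1.4, 0.4, 0.5]
grip_width: 0.0558
```

Request:
move_arm --motion "0 4 -1 0 0 0;0 4.5 0 0 0 0;0 4.5 0 0 0 0;0 4.5 0 0 0 0;0 4 0 0 0 0"

```text
time: 15.9
position: [0.6275, -0.0864, 0.2402]
eef_rot: [0.994, 0.108, 0.0, 0.0]
contact_force: [0.1, 0.7, 0.1]
grip_width: 0.056
```

Request:
move_arm --motion "-4 2 0 0 0 0;-4 2 0 0 0 0;0 0 0 0 0 0;0 0 0 0 0 0;0 0 0 0 0 0"

```text
time: 16.4
position: [0.5588, -0.1385, 0.24]
eef_rot: [0.994, 0.109, 0.001, -0.0]
contact_force: [-0.0, 0.0, 1.1]
grip_width: 0.056
```

```bash
python3 -c "
from h import *
st();snap('s16')
im=robot.capture('side');screws(im,g=((176.6,250.3),(147,300.7)),r=4);cv2.imwrite('pics/sf.png',im[:,:,::-1])
i=robot.capture('top')[125:230,105:225];cv2.imwrite('pics/t16.png',cv2.convertScaleAbs(cv2.resize(i,None,fx=5.5,fy=5.5,interpolation=2)[:,:,::-1],alpha=1.6))"
```

```text
t 16.4 p [ 0.5588 -0.1385  0.24  ] F [-0.   0.   1.1] g 0.056
yaw 0.219 z [ 0.002  0.001 -1.   ]
px [175.9 251.2] house [ 55.8 -56.9  85. ]
px [146.8 301. ] house [54.2 52.9 85. ]
cock deg 0.84
```

View pics/s16.png

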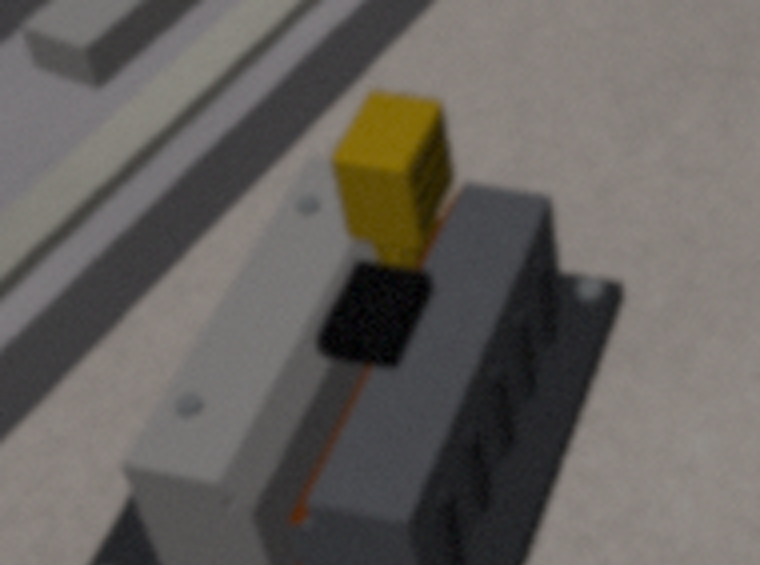

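View pics/t16.png

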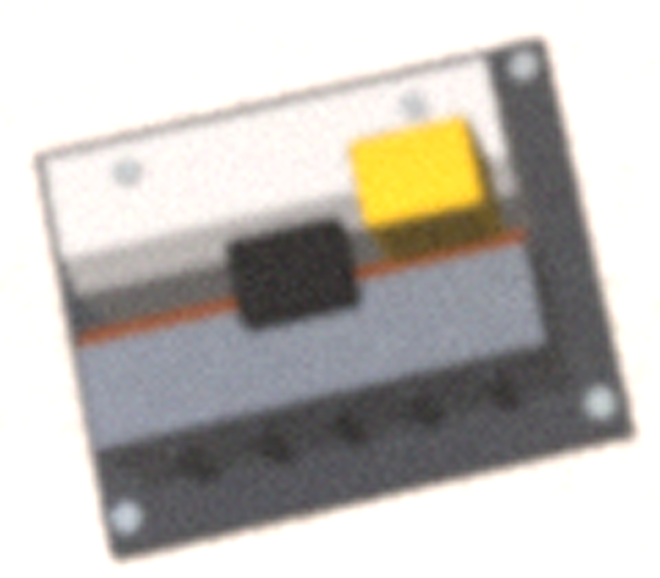

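View pics/sf.png

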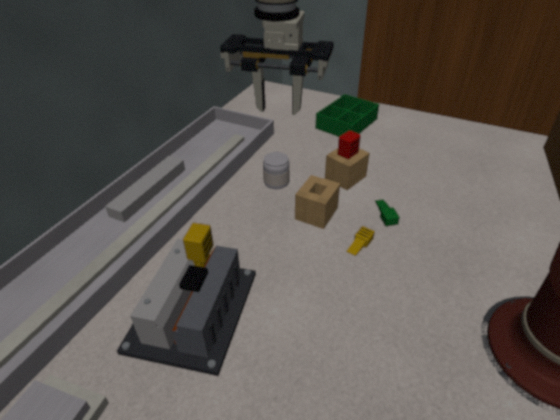

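```bash
python3 -c "
from h import *
M=R.from_euler('z',TH).inv()
A=lambda u,v:(105+(u+.5)/5.5-.5,125+(v+.5)/5.5-.5)
for a,b in[((131,210),(127,172)),((417,140),(414,105))]:print((M.apply(ray('top',A(*b),.085)-ray('top',A(*a),.085))*1e3).round(1))
print(robot.hand_in())"
```

```text
[15.  -1.1  0. ]
[13.9 -1.6  0. ]
the job is handed in; nothing more can be done
None
```

I parted the white cover with the yellow wedge and left it standing in the seam. I handed the job in at about 16.5 s; no verdict was reported.

- **Sequence:** I took the wedge from its stand and worked it in at y = -58 (tip 28 mm below the top), then +58 (51.5 mm), then -58 again (54.6 mm). I then let go and moved the arm clear.
- **Cover gap:** In the top view the cover's two screws moved out by 15.0 and 13.9 mm. The side view gave 13.4 and 15.5 mm. Both average about 14.4 mm on top of the starting gap, against the 12 mm needed.
- **Cover parallel:** The two views disagree slightly on how parallel it is, but both are within 3 degrees. The top view shows a change of about 0.6 degrees from the start. The side view reads 0.8 degrees as it stands, or about -1.1 degrees against its reading of 1.9 at the start.
- **Cocking along the way:** I judged this only from the side view. Its readings were 4.3 degrees after the first insertion and -2.3 after the second, or about 2.4 and -4.2 against that starting reading. From the wedge thickness I expected about 2.5 and 3.3. All of these are under 5, but I couldn't measure it while the cover was moving.
- **Wedge:** It stands upright with its shoulder about 5 mm above the housing top. That height comes from the arm's position just before I let go, and the final pictures look the same.
- **Forces and bystanders:** The wrist force readings I took stayed under 8 N. The fingers stayed about 19 mm or more above the cover. The scraper, the tin and the look-alikes were not touched.

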